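Show a guest how to start the kettle and which cup is theirs

TASK

Show our guest how to make a cup of tea. Push the kettle's open lid fully shut with your fingertips, then point at its on-switch under the foot of the handle, and last at the guest's cup, the small empty one (the big full mug is mine): keep your fingertips a few centimetres in front of the switch for two seconds, and then a few centimetres above the middle of the cup for two seconds, where you finish, still pointing. Be gentle: grip and lift nothing, leave the switch off, touch neither mug, and leave the kettle and all the other things standing where they are.

Things in the scene. Friction and masses are not known exactly. Their poses are not given: they have to be found in the camera images.
- kettle: Steel jug kettle with black handle, loose on its base; 143 mm wide, 207 mm handle to spout, 217 mm high, 0.7 to 1.3 kg. Origin on its underside (20 mm above the table), 15 mm from the axis of its round foot toward the handle; z up. The handle is on the -y side, turned 0.21 rad toward +x; its outer edge is 104 mm from the origin, 84 to 190 mm up. It faces left, or left and toward the robot.
- kettle_lid (a joint): Round hinged lid of the kettle, rad: 0 fully shut, grows as it swings up toward the handle, stop at 1.48; starts open, 0.75 to 1.2. It turns at a light touch (about 1 N at its free edge), stays where it is left above about 0.6 rad and sinks shut below that. No catch.
- kettle_switch (a joint): The kettle's on-switch, rad: 0 is off, 0.31 pressed down. Must stay off.
- lid_hinge (a point): Middle of the lid's hinge, fixed to the kettle 189 mm above its underside. x along the hinge, y level from handle toward spout, z up. The shut lid is a disc: centre 46 mm and free edge 96 mm along +y, top 11 mm above the hinge (plus a small knob). Open by q, its point at distance s is at y = s cos q, z = s sin q; its outer face then looks to -y, the handle.
- switch_tip (a point): Outer end of the on-switch when off: a tab 20 mm wide that sticks out under the foot of the handle, 36 mm above the kettle's underside. y points inward to the kettle (in front of it is -y), x sideways, z up. The handle's foot begins 8 mm above this point and reaches 14 mm farther out; from 48 mm above it the handle reaches 20 mm farther out.
- large_mug: The host's mug, full: green and white, 86 mm across, 88 mm high, handle on its own -y side. Origin on its underside, 17 mm from the mug's axis toward the handle. Its place and that of the small cup are swapped at random. Not to be touched.
- small_mug_mouth (a point): Centre of the mouth of the small cup, level with its rim, 50 mm above the table. z up.
- small_mug: The guest's cup: small, white with a flower, empty, 62 mm across, 50 mm high, handle on its own -y side. Origin on its underside, 14 mm from the cup's axis toward the handle. To be pointed at, not touched.
- kettle_base: Black round kettle base, 149 mm across, 20 mm high, under the kettle. Origin at the centre of its underside.
- jug: Black stoneware jug, 128 mm high, behind the work. Bystander.
- timer: Round wind-up kitchen timer, 63 mm across, 58 mm high, behind the kettle. Bystander.
- teaspoon: Teaspoon, 130 mm long, flat on the table at the front right. Bystander.
Things that resemble listed ones, but are neither listed nor needed, are in the scene too. What is shaped like the small_mug but red is not meant.

How it is judged:
By the outcome, as a careful person would: the job done as asked, in the order asked, and still so for the second after the job is handed in, with the robot touching nothing.
It also fails if it takes over 64 s, if anything falls off the work surface, if the arm or the gripper's body presses on something with over 40 N, if the wrist force passes 120 N, or if a joint passes its speed limit or range.

ROBOT

A 6-joint arm with a two-finger parallel gripper is mounted at the origin on a cart in front of the work surface, level with it; the furniture and walls round the work are solid. World frame = base frame: x ahead of the robot, y to its left, z up, the work surface at z = 0. Lengths are in mm, angles in rad, forces in N, time in s.
With the tool pointing down it reaches from about 300 to 775 mm from the base axis. Payload 14.6 kg.
Tool frame: the origin (TCP) lies between the finger pads, 19 mm behind the fingertips; this is the grasp point; z points along the fingers, y is the line along which they close (so a half turn about z gives the same grasp; the last joint's range is limited). The gripper opens to 94 mm and grips with 3 to 60 N. Pads are 16 mm wide; open, the fingers measure 119 mm over their backs; the gripper's body (75 mm by 177 mm) begins 78 mm behind the grasp point.
Start: joints at [-1.309, 0.3, 1.521, -0, 1.321, -0.067], TCP at [177.592, -520.529, 224.246] pointing down, gripper open.
Joint ranges: [-3.03, 3.03], [-0.79, 2.21], [0.23, 2.52], [-1.04, 4.18], [0, 3.07], [-2.55, 2.55]. Speed limits (rad/s): [2.22, 2.22, 2.57, 3.14, 3.14, 3.14].

INTERFACE

Orientations are given as [roll, pitch, yaw] about the fixed x, y, z axes, in that order (R = Rz(yaw) Ry(pitch) Rx(roll)).
In Python, from cell import manip gives the robot as it stands. The module is installed in compiled form; this text tells all that it offers.
- The arm moves only by the shell command python3 -m creep 'ROWS' [FORCE]. ROWS is JSON, a list of rows, each a list of 3 entries, a list of its own where there are three numbers: the opening, from -1 (shut) to 1 (fully open), then the shift along the tool's x, y, z in cm, then the turn about the tool's z in units of 5 degrees (1.0 is 5 degrees). In form: [[grip, [tx, ty, tz], roll], ...]. A call has 1 to 12 rows; each row is the pose to reach, as a shift and turn from the pose commanded when the call began, along the tool's axes at that moment; what a row does not reach only later rows make up. A row lasts 1/10 s, in which the tool goes at most 50 mm and 8.59 degrees, less where a joint would pass 70% of its speed; a pose out of reach is approached as far as the arm can. A call with a gripper value outside its range is refused whole. The fingers move at their own pace and stop on an object; FORCE is the grip in N (left out, the last holds). Time passes only in rows, so rows that repeat a pose let the fingers close. It gives the time, the measured TCP pose, the force, the opening and the grip force at its end, in the units of the state.
- manip.read_state(): the state, without advancing time (a new reading comes with each control period).
- manip.camera(name): name is "side" or "top" or "wrist"; returns the picture (480x640x3 uint8, red, green, blue); there is no depth.
- manip.camera_params(name): a dict with "fovy" (degrees; the focal length in pixels is half the picture's height over the tangent of half this angle, whatever the lens; pixels are square), "cx", "cy" (the principal point, pixels), "origin" and "attitude" of the camera in the world. Camera axes: x right, y down, z forward; pixel columns grow to the right and rows downward; lengths in mm; the calibration is good to about 2 mm. A picture is of the moment at which its call begins: read the wrist's pose just before it. camera_params takes no time and is no camera call; for the wrist camera it gives the pose at the moment of the call.
- manip.sign_off(): hands the job in; it is judged then, once.
The state is a dict: "clock": time; "joints": joint angles; "qd": joint speeds; "effort": joint torques, N m; "eef_pos": TCP position; "eef_rot": TCP orientation; "wrist_force": force on the tool from outside, world axes, zero at the start; "moment": the same for the moment, N m; "finger_gap": finger opening in mm; "finger_force": force on a finger pad.
Only numpy, scipy, OpenCV 4.12 (cv2) and the standard library are available. Lean on these libraries where they do the work, as an engineer would, in place of code of your own. Each camera call takes 0.05 s, during which the arm holds its last target. There are 200 camera calls.

## Working session

There is one attempt and no reset: what is moved stays moved. The work goes in short steps, Python scripts to look and compute and a shell command to move; the robot and the scene stay as the last step left them, time stands still between calls to the robot, and variables do not carry over. Pictures are saved under pics/ and viewed, at most 14 in all, crops included, and the job is handed in when it is done.

```bash
mkdir -p pics
python3 - <<'E'
from cell import manip
import cv2,json
for n in("side","top"):
    im=manip.camera(n); cv2.imwrite(f"pics/{n}0.png",im[:,:,::-1]); print(n,manip.camera_params(n))
print(manip.camera_params("wrist"))
s=manip.read_state();print(s)
E
```

```text
side {'fovy': 46.839090357176644, 'cx': 311.373212977553, 'cy': 249.91443860408668, 'origin': array([ 380.85286364, -924.7725915 ,  727.59595089]), 'attitude': array([-2.1099661 , -0.02215305, -0.19791499])}
top {'fovy': 53.04231625614138, 'cx': 316.09216377923536, 'cy': 231.77572501469518, 'origin': array([ 372.71363145,   32.26901623, 1319.96956012]), 'attitude': array([-2.97469737,  0.01382686, -1.54779847])}
{'fovy': 69.78895078034661, 'cx': 314.8211664671065, 'cy': 241.26119150641716, 'origin': array([ 244.84178293, -497.48306355,  382.72399463]), 'attitude': array([ 2.89223354e+00,  6.60630987e-04, -1.24194414e+00])}
{'clock': 0.1, 'joints': array([-1.30862488e+00,  3.00418723e-01,  1.52147729e+00, -1.40777397e-05,
        1.32071240e+00, -6.66108756e-02]), 'qd': array([ 1.77002788e-04, -1.90558452e-03, -2.26500468e-03, -3.43738117e-04,
       -1.88317146e-03,  5.41749842e-05]), 'effort': array([ 3.01022170e-03, -5.32645476e+01, -3.53283727e+01,  7.10361474e-02,
        2.34803266e-02, -8.75016326e-05]), 'eef_pos': array([ 177.52546867, -520.34722258,  223.75895931]), 'eef_rot': array([-3.14057824e+00, -5.40047670e-05,  3.28785782e-01]), 'wrist_force': array([-0.07685082,  0.53222397, -0.73268591]), 'moment': array([-0.0745092 ,  0.00479991,  0.00476935]), 'finger_force': 0.0, 'finger_gap': 94.04078476767857}
```

View pics/side0.png

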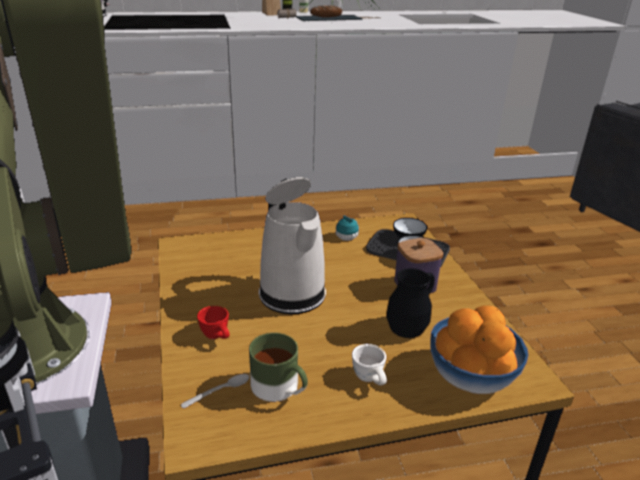

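View pics/top0.png

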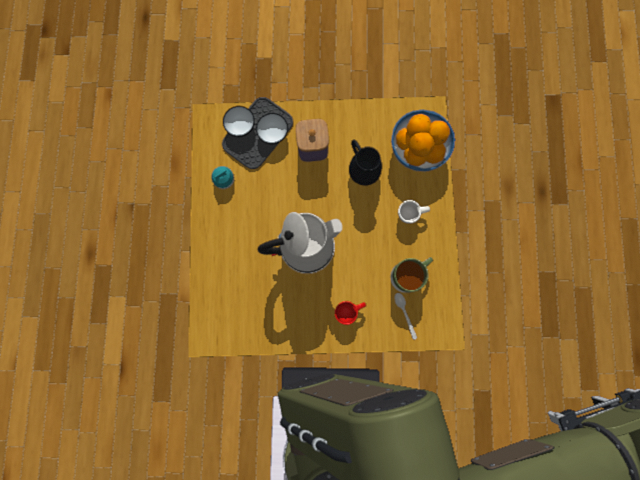

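The side view shows the kettle at (292,255), spout toward the camera, with its lid raised at (288,190). The white guest cup is at (369,362), the host mug at (274,368) and the red cup at (214,322). In the top view the kettle is at (305,243) with its handle to the left, ending at about (262,249). The white cup is at (410,211) and the host mug at (410,275).

```bash
cat > h.py <<'E'
import numpy as np, cv2
from scipy.spatial.transform import Rotation as Ro
def ray(p,u,v):
    f=240/np.tan(np.radians(p["fovy"])/2)
    d=Ro.from_euler("xyz",p["attitude"]).as_matrix()@np.array([(u-p["cx"])/f,(v-p["cy"])/f,1.])
    return np.array(p["origin"]),d/np.linalg.norm(d)
def plane(p,u,v,z):
    o,d=ray(p,u,v); return o+d*(z-o[2])/d[2]
def tri(*obs): # (p,u,v) ... -> point, worst ray distance
    A=np.zeros((3,3));b=np.zeros(3);R=[ray(*o) for o in obs]
    for o,d in R:
        M=np.eye(3)-np.outer(d,d);A+=M;b+=M@o
    x=np.linalg.solve(A,b)
    return x.round(1),max(np.linalg.norm(np.cross(x-o,d)) for o,d in R).round(1)
def proj(p,X):
    c=Ro.from_euler("xyz",p["attitude"]).as_matrix().T@(np.asarray(X)-p["origin"]);f=240/np.tan(np.radians(p["fovy"])/2)
    return (p["cx"]+f*c[0]/c[2],p["cy"]+f*c[1]/c[2])
E
python3 - <<'E'
from h import *
from cell import manip
t=manip.camera_params("top");s=manip.camera_params("side")
for n,u,v,z in [("kettle foot ctr",307,247,120),("handle end",259,248,200),("cup",410,211,50),("mug",410,275,88),("timer",222,177,50),("jug",365,165,128)]: print(n,plane(t,u,v,z).round())
print("cup tri",tri((t,410,211),(s,369,354)))
a=cv2.imread("pics/top0.png")[200:290,240:350];b=cv2.imread("pics/side0.png")[170:320,240:350]
a=cv2.resize(a,None,fx=3.6,fy=3.6,interpolation=2);b=cv2.resize(b,None,fx=3.6,fy=3.6,interpolation=2)
o=np.zeros((540,792,3),np.uint8);o[:a.shape[0],:396]=a;o[:,396:]=b
cv2.imwrite("pics/k.png",o)
E
```

```text
kettle foot ctr [535.  76. 120.]
handle end [520. 185. 200.]
cup [ 648. -197.   50.]
mug [ 473. -188.   88.]
timer [733. 316.  50.]
jug [750. -68. 128.]
cup tri (array([ 648.5, -196.5,   50.9]), np.float64(0.5))
```

View pics/k.png

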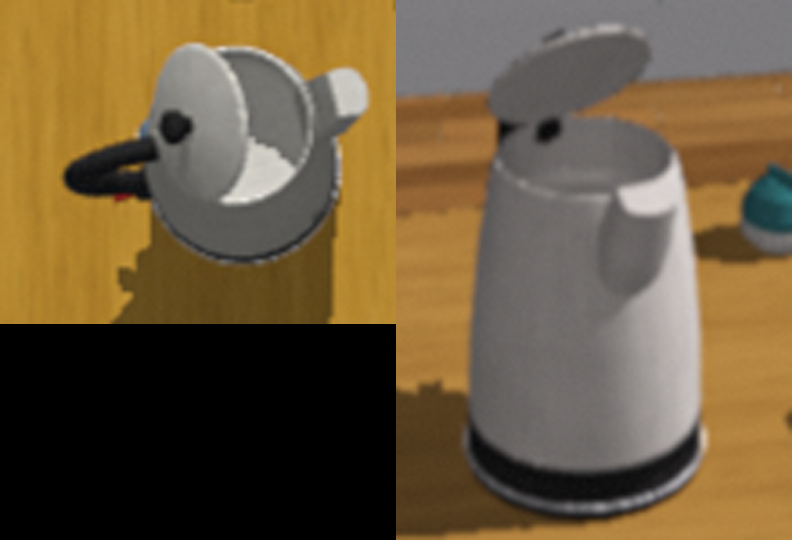

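The enlarged top view shows the red switch tab at about (274,254), the outer handle end at (258,249), the knob at (289,235) and the spout tip at (341,227). I'll move over the kettle for close views.

```bash
python3 -m creep '[[-1,[3.5,-2.7,-2.5],-1.5],[-1,[7,-5.5,-5],-3],[-1,[10.5,-8.2,-7.5],-4.5],[-1,[14,-11,-10],-6],[-1,[17.5,-13.7,-12],-7.5],[-1,[21,-16.5,-14],-9],[-1,[24.5,-19.2,-16],-10.5],[-1,[28,-22,-17.6],-12],[-1,[31.5,-24.7,-17.6],-13.5],[-1,[35,-27.5,-17.6],-15],[-1,[39,-31,-17.6],-16.6],[-1,[39,-31,-17.6],-16.6]]' 5; python3 -c "
from cell import manip;s=manip.read_state();print(s['joints'],s['eef_rot'])"
```

```text
clock: 1.3
eef_pos: [448.1, -97.3, 399.7]
eef_rot: [-3.141, -0.001, 1.787]
wrist_force: [0.2, 0.3, -0.7]
finger_gap: 2.1
finger_force: 0.0
[-2.94061118e-01  1.89137655e-02  1.44696698e+00  7.16683253e-04
  1.67682418e+00 -5.10447917e-01] [-3.14097041e+00 -1.16529451e-03  1.78725821e+00]
```

```bash
python3 -m creep '[[-1,[4.5,1.8,0],0],[-1,[9,3.6,0],0],[-1,[13.5,5.4,0],0],[-1,[18,7.2,0],0],[-1,[22.5,9,0],0],[-1,[28,11.2,0],0],[-1,[28,11.2,0],0],[-1,[28,11.2,0],0],[-1,[28,11.2,0],0]]'
python3 - <<'E'
from cell import manip
import cv2,pickle
p=manip.camera_params("wrist");im=manip.camera("wrist");cv2.imwrite("pics/w1.png",im[:,:,::-1]);pickle.dump(p,open("w1.pkl","wb"));print(p)
E
```

```text
clock: 2.2
eef_pos: [498.8, 194.6, 400.2]
eef_rot: [-3.141, 0.0, 1.776]
wrist_force: [0.5, -0.1, 0.7]
finger_gap: 0.7
finger_force: 0.0
{'fovy': 69.78895078034661, 'cx': 314.8211664671065, 'cy': 241.26119150641716, 'origin': array([484.3552855 , 264.30250233, 559.1521429 ]), 'attitude': array([2.89261825e+00, 1.43778547e-03, 2.05609064e-01])}
```

View pics/w1.png

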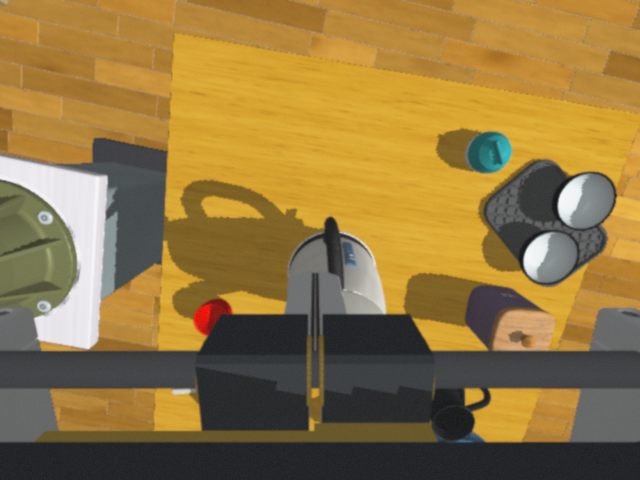

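The fingers hide the kettle below row 300. The handle end is at (332,222). I'll move the tool back so that the camera is above the kettle.

```bash
python3 -m creep '[[-1,[-4.5,0,0],0],[-1,[-9,0,0],0],[-1,[-13,0,0],0],[-1,[-13,0,0],0],[-1,[-13,0,0],0],[-1,[-13,0,0],0]]'
cat > snap.py <<'E'
from cell import manip
import cv2,pickle,sys
p=manip.camera_params("wrist");im=manip.camera("wrist");cv2.imwrite(f"pics/{sys.argv[1]}.png",im[:,:,::-1]);pickle.dump(p,open(sys.argv[1]+".pkl","wb"));print(p["origin"])
E
python3 snap.py w2;  python3 -m creep '[[-1,[-4.5,0,0],0],[-1,[-9,0,0],0],[-1,[-12,0,0],0],[-1,[-12,0,0],0],[-1,[-12,0,0],0],[-1,[-12,0,0],0]]'; python3 snap.py w3
python3 - <<'E'
import cv2,numpy as np
o=np.hstack([cv2.resize(cv2.imread(f"pics/{n}.png")[40:380,150:500],(400,388),interpolation=2) for n in("w2","w3")]);cv2.imwrite("pics/w23.png",o)
E
```

```text
clock: 2.85
eef_pos: [525.1, 68.6, 400.6]
eef_rot: [3.141, -0.0, 1.777]
wrist_force: [0.3, -0.1, 0.4]
finger_gap: 0.2
finger_force: 0.0
[510.54526905 138.1751283  559.52504424]
clock: 3.5
eef_pos: [549.9, -47.5, 400.5]
eef_rot: [3.141, -0.0, 1.779]
wrist_force: [-0.2, -0.0, -0.9]
finger_gap: 0.3
finger_force: 0.0
[535.22842259  22.06897864 559.41997468]
```

View pics/w23.png

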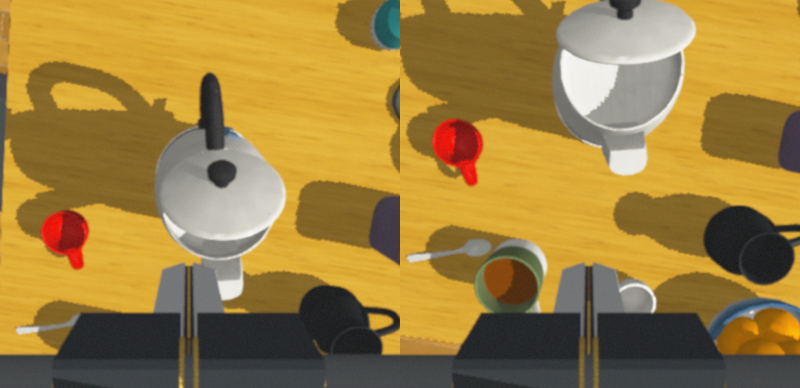

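In w2 (left) the handle end is at full-frame (333,105), the knob at (343,190) and the spout lip at (350,300). In w3 (right) the knob is at (347,47), the lid's free edge at (350,94) and the spout lip at (350,190). Next I'll triangulate these.

Run:
```python
from h import *
from cell import manip
import pickle
P={"t":manip.camera_params("top"),"s":manip.camera_params("side"),"w2":pickle.load(open("w2.pkl","rb")),"w3":pickle.load(open("w3.pkl","rb"))}
I={k:cv2.imread(f"pics/{f}.png") for k,f in dict(t="top0",s="side0",w2="w2",w3="w3").items()}
def blob(k,mask,roi):
    x0,y0,x1,y1=roi;m=np.zeros(mask.shape,np.uint8);m[y0:y1,x0:x1]=mask[y0:y1,x0:x1]
    n,l,st,c=cv2.connectedComponentsWithStats(m);i=1+st[1:,4].argmax();return c[i],st[i]
dk=lambda k:(I[k].max(2)<75).astype(np.uint8)
kn={}
for k,roi in [("t",(283,228,296,242)),("w2",(325,175,362,205)),("w3",(325,20,368,62))]:
    kn[k]=blob(k,dk(k),roi);print("knob",k,kn[k][0].round(1),kn[k][1])
print("knob",tri(*[(P[k],*kn[k][0]) for k in kn]), tri(*[(P[k],*kn[k][0]) for k in("w2","w3")]))
g=lambda k,u,v:(P[k],u,v)
print("spout",tri(g("t",341.5,226.5),g("w2",350.4,299.5),g("w3",349.5,191)),tri(g("t",341.5,226.5),g("w2",350.4,299.5),g("w3",349.5,191),g("s",309.5,229.7)))
print("handle",tri(g("t",258.6,249.4),g("w2",332.9,104.7)))
def c2(x,y,o=0): return (150+(x-o)/1.143,40+y/1.143)
print("lidL",tri(g("w2",*c2(158,197)),g("w3",*c2(556,27,400))),"lidR",tri(g("w2",*c2(286,193)),g("w3",*c2(696,27,400))),"free",tri(g("w2",*c2(225,233)),g("w3",*c2(628,62,400))))
b,gg,r=[I["t"][...,i].astype(int) for i in range(3)]
red=((r>120)&(gg<70)&(b<70)).astype(np.uint8); c,st=blob("t",red,(262,245,285,262)); print("red",c,st,plane(P["t"],*c,56))
# base: side view band extremes, rays at table height 10
```

```text
knob t [288.  235.1] [284 231   9   9  64]
knob w2 [343.3 191.1] [332 181  24  23 416]
knob w3 [342.4  36. ] [326  20  34  37 818]
knob (array([539.6, 112.7, 266.3]), np.float64(2.3)) (array([539. , 112.7, 264.5]), np.float64(1.5))
spout (array([577.4,  -7. , 205.1]), np.float64(3.6)) (array([575.6,  -5.8, 211.2]), np.float64(4.4))
handle (array([518.4, 189.3, 182.6]), np.float64(0.6))
lidL (array([498.2,  84.9, 261.4]), np.float64(0.5)) lidR (array([594.9, 107.1, 253.8]), np.float64(0.0)) free (array([552. ,  71. , 275.8]), np.float64(0.2))
red [273.         254.66666667] [272 254   3   2   3] [521.40473202 167.30413404  56.        ]
```

Run:
```python
from h import *
from cell import manip
import pickle
t=manip.camera_params("top");s=manip.camera_params("side");w2=pickle.load(open("w2.pkl","rb"));w3=pickle.load(open("w3.pkl","rb"))
c2=lambda x,y,o=0:(150+(x-o)/1.143,40+y/1.143)
print("knob t,w2",tri((t,288.,235.1),(w2,343.3,191.1)))
# mouth rim right/top/bottom at rim height
for nm,x,y in[("right",313,110),("top",240,45),("bot",240,205)]: print(nm,plane(t,240+x/3.6,200+y/3.6,212).round())
for nm,x,y in[("L",556,75),("R",685,75),("spoutside",628,137)]: print("w3",nm,plane(w3,*c2(x,y,400),212).round())
# lid free edge: side view upper right (652,50) , top view right edge (247,125)
print("free",tri((t,240+247/3.6,200+118/3.6),(w3,*c2(628,62,400))))
d=np.array([np.sin(.28),-np.cos(.28)]);h=np.array([518.4,189.3])
O=h+104*d;print("origin",O,"axis",O+15*d,"switch",O-84*d)
# foot: side view band extremes at crop (465,440),(706,440) z~20 ; bisector ray
a=plane(s,240+(465-396)/3.6,170+440/3.6,20);b=plane(s,240+(706-396)/3.6,170+440/3.6,20);print("base extremes",a,b,(a+b)/2)
```

```text
knob t,w2 (array([540.5, 113.2, 267.8]), np.float64(0.4))
right [562.  27. 212.]
top [605.  75. 212.]
bot [499.  72. 212.]
w3 L [500.  60. 212.]
w3 R [604.  82. 212.]
w3 spoutside [569.  24. 212.]
free (array([549.3,  69.5, 271.3]), np.float64(3.5))
origin [547.14098745  89.35023442] axis [551.28632218  74.93440284] switch [523.92711297 170.07889123]
base extremes [479.81094045  72.80100593  20.        ] [625.20026746  48.35374726  20.        ] [552.50560396  60.5773766   20.        ]
```

```bash
python3 -m creep '[[-1,[4.5,0.5,0],-0.2],[-1,[9,1,0],-0.4],[-1,[13.5,1.5,0],-0.6],[-1,[18,2,0],-0.8],[-1,[19,2.1,0],-0.8],[-1,[19,2.1,0],-0.8],[-1,[19,2.1,4],-0.8],[-1,[19,2.1,7],-0.8],[-1,[19,2.1,9.2],-0.8],[-1,[19,2.1,9.2],-0.8],[-1,[19,2.1,9.2],-0.8]]'
python3 - <<'E'
from cell import manip
import cv2,numpy as np
a=manip.camera("top")[190:300,230:370,::-1];b=manip.camera("side")[100:320,220:360,::-1]
o=np.hstack([cv2.resize(a,(400,314),interpolation=2),cv2.resize(b,(382,600),interpolation=2)[:314*0+600][:314]]) if 0 else None
A=cv2.resize(a,(400,314),interpolation=2);B=cv2.resize(b,(382,600),interpolation=2);o=np.zeros((600,782,3),np.uint8);o[:314,:400]=A;o[:,400:]=B
cv2.imwrite("pics/pre.png",o)
E
```

```text
clock: 4.65
eef_pos: [531.9, 140.7, 309.3]
eef_rot: [3.141, 0.0, 1.846]
wrist_force: [0.5, -0.3, 0.2]
finger_gap: 0.7
finger_force: 0.0
```

View pics/pre.png

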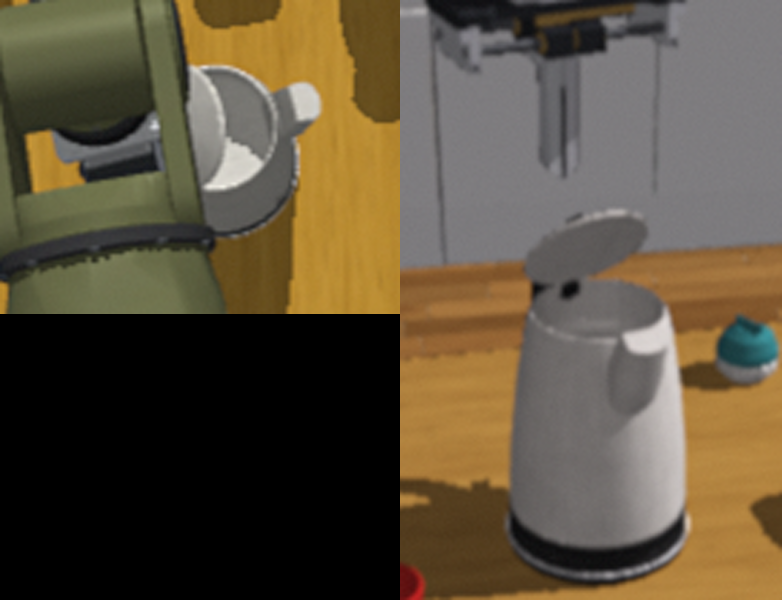

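Side view: the fingertip is behind the raised lid, at crop (560,175), and the lid's upper free edge is at about crop (600,220), clear of the fingers. I'll compute the free edge height as a check.

Run:
```python
from h import *
from cell import manip
s=manip.camera_params("side");hg=np.array([538.8,118.2,209]);d=np.array([.276,-.961,0])
for q in(.7,.8,.9,1.,1.1,1.2): print(q,[np.round(proj(s,hg+d*(r*np.cos(q))+[0,0,r*np.sin(q)])) for r in(0,46,96)])
print("tip",proj(s,[531.9,140.7,290]),"seen",220+(560-400)/2.73,100+175/2.73)
print("lid seen centre",220+(587-400)/2.73,100+246/2.73,"free",220+200/2.73,100+220/2.73)
```

```text
0.7 [array([282., 204.]), array([289., 198.]), array([298., 191.])]
0.8 [array([282., 204.]), array([289., 196.]), array([296., 186.])]
0.9 [array([282., 204.]), array([288., 194.]), array([295., 182.])]
1.0 [array([282., 204.]), array([287., 192.]), array([293., 178.])]
1.1 [array([282., 204.]), array([286., 190.]), array([291., 174.])]
1.2 [array([282., 204.]), array([285., 188.]), array([289., 170.])]
tip (np.float64(277.0030571318502), np.float64(164.15617028146073)) seen 278.6080586080586 164.1025641025641
lid seen centre 288.4981684981685 190.1098901098901 free 293.2600732600732 180.58608058608058
```

```bash
python3 -m creep '[[-1,[-2.3,0,0.7],0],[-1,[-4,0,0.9],0],[-1,[-4.7,0,1],0],[-1,[-5.1,0,1.1],0],[-1,[-5.5,0,1.2],0],[-1,[-5.8,0,1.35],0],[-1,[-6.1,0,1.5],0],[-1,[-6.4,0,1.7],0],[-1,[-6.7,0,1.9],0],[-1,[-7,0,2.15],0],[-1,[-7.3,0,2.4],0],[-1,[-7.6,0,2.7],0]]'
python3 - <<'E'
from cell import manip
import cv2
b=manip.camera("side")[140:320,220:360,::-1];cv2.imwrite("pics/mid.png",cv2.resize(b,(466,600),interpolation=2))
E
```

```text
clock: 5.95
eef_pos: [552.5, 68.0, 281.0]
eef_rot: [3.142, 0.0, 1.847]
wrist_force: [0.3, -0.2, -1.1]
finger_gap: 0.6
finger_force: 0.1
```

View pics/mid.png

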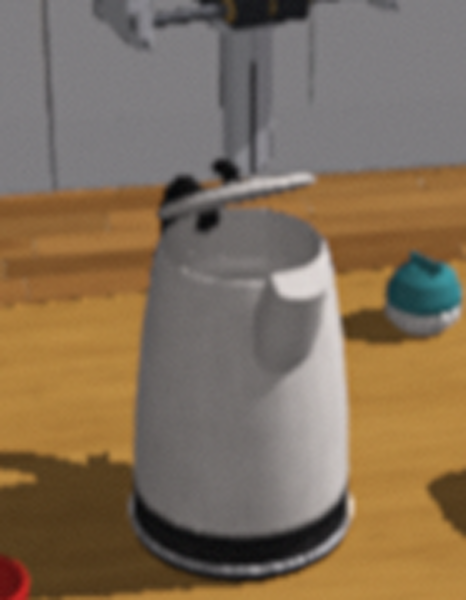

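The lid is being pushed down: it is now tilted at about 0.6, with the fingertips on its outer face. I'll continue along the arc.

```bash
python3 -m creep '[[-1,[-0.4,0,0.4],0],[-1,[-0.7,0,0.8],0],[-1,[-1,0,1.2],0],[-1,[-1.2,0,1.6],0],[-1,[-1.4,0,2],0],[-1,[-1.6,0,2.4],0],[-1,[-1.7,0,2.8],0],[-1,[-1.8,0,3.2],0],[-1,[-1.9,0,3.5],0],[-1,[-2,0,3.8],0],[-1,[-2,0,4],0],[-1,[-2,0,4],0]]'
```

```text
clock: 7.2
eef_pos: [557.8, 49.1, 241.0]
eef_rot: [-3.141, -0.0, 1.847]
wrist_force: [0.6, 0.7, 0.8]
finger_gap: 0.7
finger_force: 0.0
```

```bash
python3 -m creep '[[-1,[0,0,0.1],0],[-1,[0,0,0.2],0],[-1,[0,0,0.2],0],[-1,[0,0,0.2],0]]'
python3 - <<'E'
from cell import manip
import cv2
b=manip.camera("side")[140:320,220:360,::-1];cv2.imwrite("pics/shut.png",cv2.resize(b,(466,600),interpolation=2))
E
```

```text
clock: 7.6
eef_pos: [557.8, 49.1, 239.3]
eef_rot: [3.142, 0.0, 1.847]
wrist_force: [-0.1, 0.1, 0.0]
finger_gap: 0.2
finger_force: 0.0
```

View pics/shut.png

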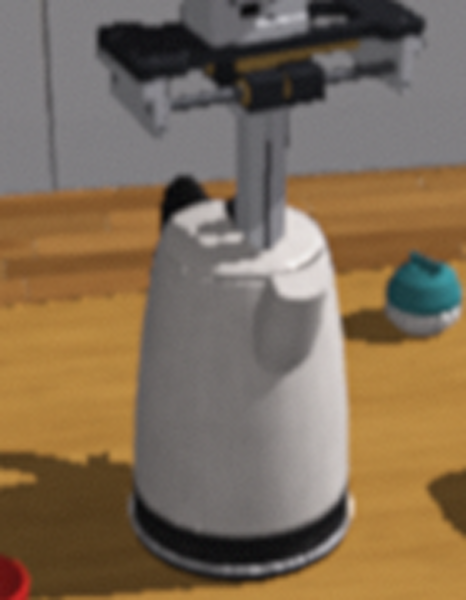

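The lid looks shut, and I feel no force yet. I'll press a little lower until light contact confirms it.

```bash
for i in 1 2; do :; done; python3 -m creep '[[-1,[0,0,0.1],0],[-1,[0,0,0.2],0],[-1,[0,0,0.2],0],[-1,[0,0,0.2],0]]'
```

```text
clock: 8.05
eef_pos: [558.0, 49.0, 238.8]
eef_rot: [3.14, 0.001, 1.847]
wrist_force: [-3.3, -0.0, 11.0]
finger_gap: 0.3
finger_force: 5.9
```

11 N upward with the tip stopped at z≈220 mm confirms the lid is shut. Now I'll retreat upward and check the handle position with a third view.

```bash
python3 -m creep '[[-1,[0,0,-1],0],[-1,[0,0,-4],0],[-1,[0,0,-8],0],[-1,[0,0,-12],0],[-1,[0,0,-14],0],[-1,[0,0,-14],0],[-1,[0,0,-14],0]]'
python3 - <<'E'
from h import *
from cell import manip
import pickle
t=manip.camera_params("top");w1,w2=[pickle.load(open(f"w{i}.pkl","rb")) for i in(1,2)]
for n,im,roi in(("w1",cv2.imread("pics/w1.png"),(318,200,350,300)),("w2",cv2.imread("pics/w2.png"),(318,90,352,150)),("t",cv2.imread("pics/top0.png"),(252,235,275,262))):
    x0,y0,x1,y1=roi;m=im[y0:y1,x0:x1].max(2)<70;ys,xs=np.nonzero(m)
    print(n,"top row",ys.min()+y0,(xs[ys<ys.min()+3]).mean()+x0,"left",xs.min()+x0,ys[xs<xs.min()+3].mean()+y0)
    p=dict(w1=w1,w2=w2,t=t)[n]; u,v=((xs[ys<ys.min()+3]).mean()+x0,ys.min()+y0) if n!="t" else (xs.min()+x0,ys[xs<xs.min()+3].mean()+y0)
    for z in(160,185,205): print(z,plane(p,u,v,z).round(1))
E
```

```text
clock: 8.75
eef_pos: [557.8, 49.1, 376.6]
eef_rot: [-3.141, -0.0, 1.847]
wrist_force: [0.0, -0.2, -0.6]
finger_gap: 0.7
finger_force: 0.0
w1 top row 218 330.0 left 318 264.04761904761904
160 [516.2 196.1 160. ]
185 [514.2 200.4 185. ]
205 [512.6 203.8 205. ]
w2 top row 105 333.0 left 324 135.58139534883722
160 [519.1 192.7 160. ]
185 [518.5 189.3 185. ]
205 [518.1 186.5 205. ]
t top row 240 271.0 left 258 248.5
160 [523.5 193.3 160. ]
185 [520.2 189.9 185. ]
205 [517.6 187.1 205. ]
```

```bash
python3 -m creep '[[-1,[4.5,0,0],0],[-1,[9,0,0],0],[-1,[13.5,0,0],0],[-1,[18,0,0],0],[-1,[21,0,0],0],[-1,[21,0,0],0],[-1,[21,0,4],0],[-1,[21,0,8],0],[-1,[21,0,12],0],[-1,[21,0,14],0],[-1,[21,0,14],0],[-1,[21,0,14],0]]'; python3 snap.py w4
python3 - <<'E'
from cell import manip
import cv2
cv2.imwrite("pics/s4.png",manip.camera("side")[:,:,::-1])
E
```

```text
clock: 9.95
eef_pos: [500.7, 250.5, 237.5]
eef_rot: [-3.141, 0.0, 1.847]
wrist_force: [0.5, 0.2, 0.1]
finger_gap: 0.6
finger_force: 0.0
[481.45491609 319.00633174 396.48604663]
```

View pics/s4.png

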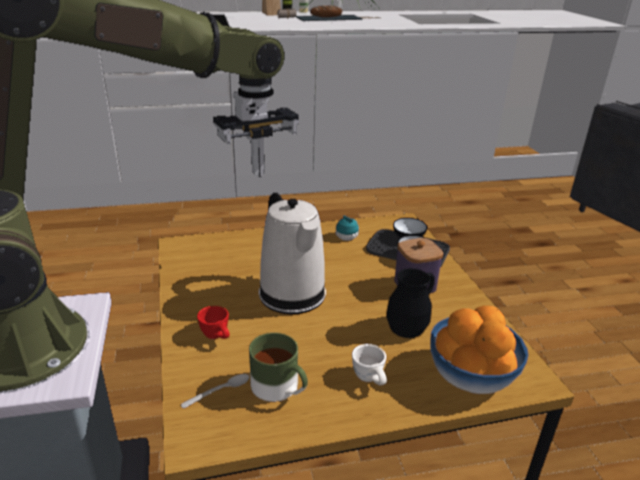

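The lid is flush with its knob up at (292,203), nothing else has moved, and the tool is beyond the handle. Next I'll descend and close in to the pointing pose, holding there.

```bash
python3 -m creep '[[-1,[0,0,4],0],[-1,[0,0,8],0],[-1,[0,0,12],0],[-1,[0,0,15],0],[-1,[0,0,16.2],0],[-1,[0,0,16.2],0],[-1,[-0.5,0,16.2],0],[-1,[-1,0,16.2],0],[-1,[-1.5,0,16.2],0],[-1,[-1.9,0,16.2],0],[-1,[-1.9,0,16.2],0],[-1,[-1.9,0,16.2],0]]'; python3 snap.py w5
python3 - <<'E'
from cell import manip
import cv2,numpy as np
a=manip.camera("top")[180:300,210:370,::-1];b=cv2.imread("pics/w5.png")
cv2.imwrite("pics/sw.png",np.hstack([cv2.resize(b,(400,300)),cv2.resize(a,(400,300),interpolation=2)]))
E
```

```text
clock: 11.25
eef_pos: [505.8, 232.7, 75.4]
eef_rot: [3.141, -0.0, 1.847]
wrist_force: [-0.5, 0.5, 0.3]
finger_gap: 0.5
finger_force: 0.0
[486.40320977 301.12727963 234.40188868]
```

View pics/sw.png

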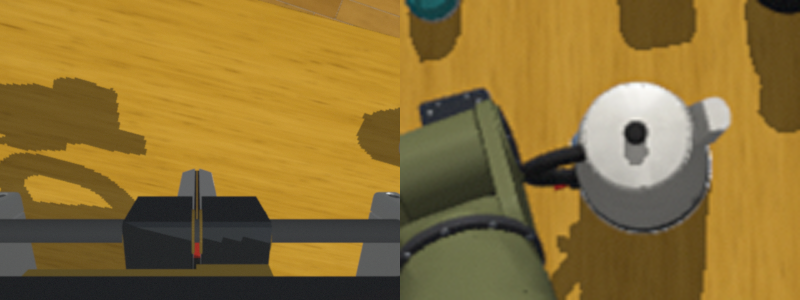

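The red switch tab shows right between the fingers at left-panel (197,248), so sideways alignment is good. In the top view the lid is shut and the kettle stands in place. I'll edge 2 mm closer and hold.

```bash
H='' ; python3 -m creep '[[-1,[-0.2,0,0],0],[-1,[-0.2,0,0],0],[-1,[-0.2,0,0],0],[-1,[-0.2,0,0],0],[-1,[-0.2,0,0],0],[-1,[-0.2,0,0],0],[-1,[-0.2,0,0],0],[-1,[-0.2,0,0],0],[-1,[-0.2,0,0],0],[-1,[-0.2,0,0],0],[-1,[-0.2,0,0],0],[-1,[-0.2,0,0],0]]'; python3 -m creep '[[-1,[0,0,0],0],[-1,[0,0,0],0],[-1,[0,0,0],0],[-1,[0,0,0],0],[-1,[0,0,0],0],[-1,[0,0,0],0],[-1,[0,0,0],0],[-1,[0,0,0],0],[-1,[0,0,0],0],[-1,[0,0,0],0],[-1,[0,0,0],0],[-1,[0,0,0],0]]'; python3 -m creep '[[-1,[0,0,0],0],[-1,[0,0,0],0],[-1,[0,0,0],0],[-1,[0,0,0],0],[-1,[0,0,0],0],[-1,[1,0,0],0],[-1,[2,0,0],0],[-1,[2,0,0],0],[-1,[2,0,-4],0],[-1,[2,0,-8],0],[-1,[2,0,-12],0],[-1,[2,0,-16],0]]';  python3 -m creep '[[-1,[0,0,-4],0],[-1,[0,0,-8],0],[-1,[0,0,-12],0],[-1,[0,0,-14],0],[-1,[0,0,-14],0],[-1,[0,0,-14],0]]'
```

```text
clock: 12.55
eef_pos: [506.2, 230.9, 75.2]
eef_rot: [-3.142, -0.0, 1.847]
wrist_force: [0.2, -0.2, -0.5]
finger_gap: 0.6
finger_force: 0.0
clock: 13.75
eef_pos: [506.2, 230.9, 75.2]
eef_rot: [-3.142, 0.0, 1.847]
wrist_force: [-1.1, -0.6, 1.1]
finger_gap: 0.2
finger_force: 0.0
clock: 14.95
eef_pos: [500.4, 250.2, 237.0]
eef_rot: [3.142, 0.0, 1.848]
wrist_force: [0.6, 0.2, 0.0]
finger_gap: 0.7
finger_force: 0.0
clock: 15.55
eef_pos: [500.7, 250.2, 374.3]
eef_rot: [-3.141, 0.0, 1.847]
wrist_force: [0.1, -0.0, -0.8]
finger_gap: 0.6
finger_force: 0.0
```

```bash
python3 - <<'E'
from h import *
from cell import manip
t=manip.camera_params("top");s=manip.camera_params("side")
for n,p,f,roi in(("top",t,"top0",(392,194,436,228)),("side",s,"side0",(345,338,395,392))):
    im=cv2.imread(f"pics/{f}.png");x0,y0,x1,y1=roi;h=cv2.cvtColor(im,cv2.COLOR_BGR2HSV)[y0:y1,x0:x1]
    m=((h[...,1]<60)&(h[...,2]>90)).astype(np.uint8)
    m=cv2.morphologyEx(m,cv2.MORPH_CLOSE,np.ones((3,3)));b=cv2.morphologyEx(m,cv2.MORPH_OPEN,cv2.getStructuringElement(2,(11,11)))
    c=max(cv2.findContours(b,0,2)[0],key=cv2.contourArea);print(n,np.add(cv2.boundingRect(c),(x0,y0,0,0)),"circle",np.add(cv2.minEnclosingCircle(c)[0],(x0,y0)),cv2.minEnclosingCircle(c)[1])
    if n=="top": e=cv2.fitEllipse(c);print(e,plane(p,e[0][0]+x0,e[0][1]+y0,45))
a=cv2.resize(cv2.imread("pics/top0.png")[190:232,385:441],(400,300),interpolation=0);b=cv2.resize(cv2.imread("pics/side0.png")[335:395,335:415],(400,300),interpolation=0)
cv2.imwrite("pics/cup.png",np.hstack([a,b]))
E
python3 -m creep '[[-1,[-4.5,0.2,0],0],[-1,[-9,0.4,0],0],[-1,[-13.5,0.6,0],0],[-1,[-18,0.8,0],0],[-1,[-22.5,1,0],0],[-1,[-27,1.2,0],0],[-1,[-31.5,1.4,0],0],[-1,[-36,1.6,0],0],[-1,[-40.5,1.8,0],0],[-1,[-45,1.9,0],0],[-1,[-47,1.9,0],0],[-1,[-47,1.9,0],0]]'
```

```text
top [398 200  25  23] circle [410.12694359 211.54663277] 12.39155101776123
((17.53282928466797, 17.278959274291992), (21.68800926208496, 23.353374481201172), 76.744140625) [ 648.39405838 -196.2056246    45.        ]
side [352 343  35  42] circle [370.5 364.5] 22.902063369750977
clock: 16.75
eef_pos: [647.4, -199.5, 371.8]
eef_rot: [-3.138, -0.002, 1.844]
wrist_force: [0.9, 0.4, 0.4]
finger_gap: 0.4
finger_force: 0.0
```

View pics/cup.png

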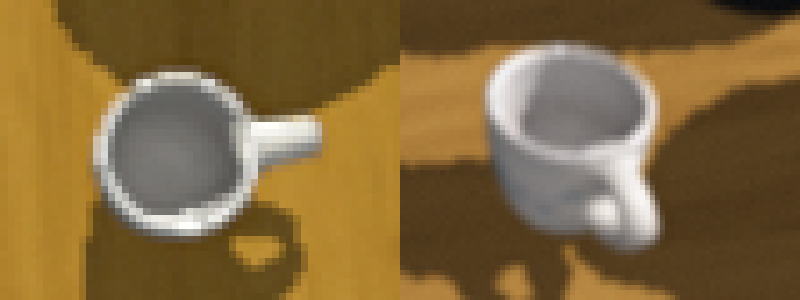

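Cup rim: top-view centre (409.5,211), side-view centre (369.5,355), which gives about (648.5, -196, 50). The tool is above it, so I'll descend to 35 mm above the rim and hold.

```bash
python3 -m creep '[[-1,[0,0.1,4],0],[-1,[0,0.1,8],0],[-1,[0,0.1,12],0],[-1,[0,0.1,16],0],[-1,[0,0.1,20],0],[-1,[0,0.1,23],0],[-1,[0,0.1,25],0],[-1,[0,0.1,26.5],0],[-1,[0,0.1,27],0],[-1,[0,0.1,27],0],[-1,[0,0.1,27],0],[-1,[0,0.1,27],0]]'
python3 - <<'E'
from cell import manip
from h import *
im=manip.camera("side");cv2.imwrite("pics/end.png",im[:,:,::-1])
s=manip.camera_params("side");e=manip.read_state()["eef_pos"];print(e,proj(s,e-[0,0,19]),proj(s,[648.5,-196,50]))
E
```

```text
clock: 17.95
eef_pos: [648.7, -196.7, 106.5]
eef_rot: [3.14, 0.001, 1.847]
wrist_force: [0.4, 0.5, 0.1]
finger_gap: 0.3
finger_force: 0.0
[ 648.6327817  -196.66712951  106.24820914] (np.float64(370.366318167743), np.float64(338.5811224812324)) (np.float64(368.6179432347285), np.float64(354.2459841543469))
```

View pics/end.png

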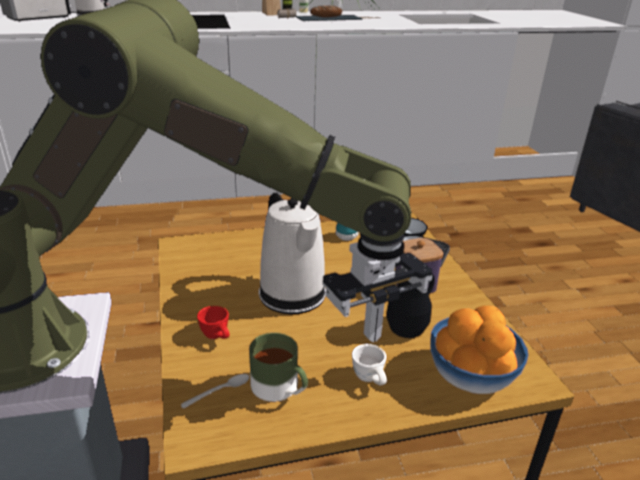

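The fingertips are at (371,339), 37 mm above the centre of the white cup's mouth at (369,354). The lid is shut and all the other things stand where they were. I'll hold and then hand in.

```bash
python3 -m creep '[[-1,[0,0,0],0],[-1,[0,0,0],0],[-1,[0,0,0],0],[-1,[0,0,0],0],[-1,[0,0,0],0],[-1,[0,0,0],0],[-1,[0,0,0],0],[-1,[0,0,0],0],[-1,[0,0,0],0],[-1,[0,0,0],0],[-1,[0,0,0],0],[-1,[0,0,0],0]]'; python3 -m creep '[[-1,[0,0,0],0],[-1,[0,0,0],0],[-1,[0,0,0],0],[-1,[0,0,0],0],[-1,[0,0,0],0],[-1,[0,0,0],0],[-1,[0,0,0],0],[-1,[0,0,0],0],[-1,[0,0,0],0],[-1,[0,0,0],0],[-1,[0,0,0],0],[-1,[0,0,0],0]]'; python3 -c "
from cell import manip;print(manip.sign_off())"
```

```text
clock: 19.2
eef_pos: [648.3, -196.6, 105.2]
eef_rot: [-3.142, -0.0, 1.847]
wrist_force: [-0.3, 0.5, -0.3]
finger_gap: 0.3
finger_force: 0.0
clock: 20.4
eef_pos: [648.3, -196.6, 105.3]
eef_rot: [3.142, 0.0, 1.847]
wrist_force: [-0.4, -0.3, -0.4]
finger_gap: 0.8
finger_force: 0.0
the job is handed in; nothing more can be done
None
```

I pushed the lid shut, held the fingertips about 6 cm in front of the switch (the handle kept the gripper from going closer) for nearly 3 s, and finished pointing about 36 mm above the guest's white cup for over 2 s; handed in at 20.4 s with nothing else seen to move, no verdict returned.

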